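# Sift the small nuts out of a mixed lot

### The arm

A 7-joint arm with a two-finger parallel gripper is mounted at the origin on a cart in front of the work surface, level with it; the furniture and walls round the work are solid. World frame = base frame: x ahead of the robot, y to its left, z up, the work surface at z = 0. Lengths are in m, angles in rad, forces in N, time in s.
With the tool pointing down it reaches from about 0.35 to 0.9 m from the base axis. Payload 19.9 kg.
Tool frame: the origin (TCP) lies at the centre of the arm's flange, where the gripper is bolted on; the fingertips stand 199 mm ahead of it and the grasp point (between the pads) lies 180 mm ahead of it; z points along the fingers, y is the line along which they close (so a half turn about z gives the same grasp; the last joint's range is limited). The gripper opens to 94 mm and grips with 3 to 60 N. Pads are 16 mm wide; open, the fingers measure 119 mm over their backs; the gripper's body (75 mm by 177 mm) begins 78 mm behind the grasp point.
Start: joints at [1.159, 0.417, -0.01, 1.614, 0.005, 1.111, -0.053], TCP at [0.226, -0.583, 0.405] pointing down, gripper open.
Joint ranges: [-2.81, 2.81], [-0.39, 2.02], [-1.27, 1.25], [0.06, 2.57], [-1.19, 4.33], [0.19, 2], [-2.82, 2.82]. Speed limits (rad/s): [1.89, 1.89, 2.39, 2.39, 3.01, 3.01, 3.01].

### API

Orientations are given as a rotation vector (axis times angle).
In Python, from rig import r gives the robot as it stands.
- The arm moves only by the tool jog_arm, never from a script. Its argument "series" is a list of rows, each a list of 3 entries, a list of its own where there are three numbers: the shift along the tool's x, y, z in mm, then the turn about the tool's z in rad, then the opening, from -1 (shut) to 1 (fully open). In form: [[[dx, dy, dz], twist, claw], ...]. A call has 1 to 5 rows; each row is the pose to reach, as a shift and turn from the pose commanded when the call began, along the tool's axes at that moment; what a row does not reach only later rows make up. A row lasts 1/12 s, in which the tool goes at most 41.7 mm and 7.16 degrees, less where a joint would pass 70% of its speed; a pose out of reach is approached as far as the arm can. A call with a gripper value outside its range is refused whole. The fingers move at their own pace and stop on an object; "squeeze" is the grip in N (left out, the last holds). Time passes only in rows, so rows that repeat a pose let the fingers close. It gives the time, the measured TCP pose, the force, the opening and the grip force at its end, in the units of the state.
- r.get_state(): the state, without advancing time (a new reading comes with each control period).
- r.snapshot(name): name is "scene" or "top" or "wrist"; returns (picture, depth): 480x640x3 uint8, blue, green, red; 480x640 float32, m along the optical axis (not along the pixel's ray), 0 where there is no reading.
- r.get_calibration(name): a dict with "fx", "fy", "cx", "cy" (pixels), "R" (3x3) and "t" (3): a world point X has camera coordinates R X + t; the wrist camera has in their place "hand_eye" (4x4, takes a point from camera to tool coordinates, whose origin is the TCP and whose axes are the flange's). Camera axes: x right, y down, z forward; pixel columns grow to the right and rows downward; lengths in m; the calibration is good to about 2 mm. A picture is of the moment at which its call begins: read the wrist's pose just before it. get_calibration takes no time and is no camera call.
- r.close_job(): hands the job in; it is judged then, once.
The state is a dict: "time_s": time; "qpos": joint angles; "dq": joint speeds; "tau": joint torques, N m; "tcp_pos": TCP position; "ee_rot": TCP orientation; "contact_force": force on the tool from outside, world axes, zero at the start; "ft_torque": the same for the moment, N m; "gripper_width": opening from 0.0 (shut) to 1.0 (fully open); "grasp_force": force on a finger pad.
Only numpy, scipy, OpenCV 4.12 (cv2) and the standard library are available. Lean on these libraries where they do the work, as an engineer would, in place of code of your own. Each camera call takes 0.05 s, during which the arm holds its last target. There are 200 camera calls.

### The job

Small and large nuts are mixed in the hand sieve. Lift the sieve by its grip out of its wooden dish and, holding it roughly level over the steel pan, shake it side to side until all five small nuts have dropped through into the pan and only the three large ones are left in the sieve. Then set the sieve gently back down in its dish, flat, with the large nuts still in it, and leave the other things on the bench where they are.

Things in the scene. Friction and masses are not known exactly. Their poses are not given: they have to be found in the camera images.
- sieve: hand sieve, loose, about 0.32 kg: round sheet-metal ring, 137 mm outside diameter (142 over its rolled rim), inside 132, 40 mm high, perforated plate as floor, fixed wire bail arching over the middle along its y to a wooden grip; 111 mm high in all. Origin: centre of its underside, z up. Starts standing in the dish, all eight nuts in it; carried smoothly it keeps them
- sieve_plate (a point): centre of the top of the sieve's floor plate, 6 mm above the sieve's origin, same axes. 14 square 17 mm holes in staggered rows along x, 4 to 6 mm of metal between, reaching 43 mm from the centre along x, 51 along y; the nuts start on the solid border round them. They slide (friction about 0.2) when the sieve is shaken briskly: strokes of about 50 mm end to end at 0.2 m/s or more, mainly along its x
- sieve_grip (a point): centre of the sieve's wooden grip, 100 mm straight above the sieve's origin, same axes; a bar 72 mm long along y, 18 mm wide along x (pinch it from above, closing along x) and 22 mm high; the bail wire leaves its two ends
- dish: the sieve's place: shallow round wooden dish, fixed on the bench, 164 mm outside diameter, wall 6 mm, rim 14 mm high, inside diameter 150 mm (about 6 mm of room round the sieve). Origin: centre of its underside, on the bench. The sieve standing in it has its origin 5 mm and its grip centre 105 mm above the dish's origin
- pan: round dark steel catch pan, fixed on the bench, empty at first, 194 mm over its rolled rim, 42 mm high, inside diameter 171 mm at the floor to 185 mm at the top, inner floor 3 mm above the origin. Origin: centre of its underside, on the bench. One of pan and dish stands to the left of the transformer box, the other to the right
- small_nut_1_centre (a point): small plated hexagon nut, 13 mm across flats, 15 mm across corners, 6.5 mm thick, 10 g; the point is its centre, its z is the bore's axis. Lying in the sieve its centre is 9 mm above the sieve's origin; it passes the holes in the plate
- small_nut_2_centre (a point): small plated hexagon nut, 13 mm across flats, 15 mm across corners, 6.5 mm thick, 10 g; the point is its centre, its z is the bore's axis. Lying in the sieve its centre is 9 mm above the sieve's origin; it passes the holes in the plate
- small_nut_3_centre (a point): small plated hexagon nut, 13 mm across flats, 15 mm across corners, 6.5 mm thick, 10 g; the point is its centre, its z is the bore's axis. Lying in the sieve its centre is 9 mm above the sieve's origin; it passes the holes in the plate
- small_nut_4_centre (a point): small plated hexagon nut, 13 mm across flats, 15 mm across corners, 6.5 mm thick, 10 g; the point is its centre, its z is the bore's axis. Lying in the sieve its centre is 9 mm above the sieve's origin; it passes the holes in the plate
- small_nut_5_centre (a point): small plated hexagon nut, 13 mm across flats, 15 mm across corners, 6.5 mm thick, 10 g; the point is its centre, its z is the bore's axis. Lying in the sieve its centre is 9 mm above the sieve's origin; it passes the holes in the plate
- large_nut_1_centre (a point): large plated hexagon nut, 21 mm across flats, 24 mm across corners, 11 mm thick, 25 g; the point is its centre, its z is the bore's axis. Lying in the sieve its centre is 11.5 mm above the sieve's origin; it is too big for the holes
- large_nut_2_centre (a point): large plated hexagon nut, 21 mm across flats, 24 mm across corners, 11 mm thick, 25 g; the point is its centre, its z is the bore's axis. Lying in the sieve its centre is 11.5 mm above the sieve's origin; it is too big for the holes
- large_nut_3_centre (a point): large plated hexagon nut, 21 mm across flats, 24 mm across corners, 11 mm thick, 25 g; the point is its centre, its z is the bore's axis. Lying in the sieve its centre is 11.5 mm above the sieve's origin; it is too big for the holes
- loupe: bystander: black eyepiece loupe, 41 mm across, 29 mm high; origin under its centre
- wood_block: bystander: plain wooden block 34 x 62 x 26 mm high; origin under its centre
- solder_spool: bystander: solder spool standing on its flange, 50 mm across, 30 mm high; origin under its centre
- battery_1: bystander: round battery lying down, 15 mm thick, 50 mm long; origin under its centre

How it is judged:
By the outcome, as a careful person would: the job done as asked, in the order asked, and still so for the second after the job is handed in, with the robot touching nothing.
It also fails if it takes over 54 s, if anything falls off the work surface, if the arm or the gripper's body presses on something with over 40 N, if the wrist force passes 120 N, or if a joint passes its speed limit or range.

## Working session

There is one attempt and no reset: what is moved stays moved. The work goes in short steps, Python scripts to look and compute and a tool call to move; the robot and the scene stay as the last step left them, time stands still between calls to the robot, and variables do not carry over. Pictures are saved under pics/ and viewed, at most 10 in all, crops included, and the job is handed in when it is done.

Besides the shell and the picture viewer there is one more tool, called after "Call:" as name(argument=value, ...), one argument or row to a line, values as JSON. jog_arm: Moves the arm, as the interface text tells. Its arguments: {"type":"object","properties":{"series":{"type":"array","items":{"type":"array"}},"squeeze":{"type":"number"}},"required":["series"]}

```bash
mkdir -p pics; ls
python3 - <<'E'
from rig import r
import cv2,numpy as np
s=r.get_state();print(s)
for n in("scene","top"):
    p,d=r.snapshot(n);cv2.imwrite(f"pics/{n}0.png",p);np.save(f"pics/{n}0.npy",d);print(n,r.get_calibration(n))
print(r.get_calibration("wrist"))
E
```

```text
pics
{'time_s': 0.0, 'qpos': array([ 1.15946929,  0.41799518, -0.01030975,  1.61419844,  0.00468482,
        1.11068685, -0.05303063]), 'dq': array([ 1.13890859e-04, -3.34870361e-05,  1.09237273e-04,  5.55231489e-05,
       -3.62325686e-04, -7.45336828e-05,  1.43822143e-03]), 'tau': array([ 3.10842028e-03, -8.51254821e+01,  6.40465245e-01, -4.25992191e+01,
       -4.88197803e-02,  1.87735632e-02,  1.62334607e-05]), 'tcp_pos': array([ 0.22586788, -0.58260935,  0.40400166]), 'ee_rot': array([-3.08683696e+00, -5.77357350e-01,  4.82980658e-04]), 'contact_force': array([-0.0484037 , -0.34958144, -0.40099346]), 'ft_torque': array([ 0.02628248, -0.00421184,  0.01098474]), 'grasp_force': 0.0, 'gripper_width': 1.0027035740569772}
scene {'fx': 453.06070333594585, 'fy': 453.06070333594585, 'cx': 319.48294602311864, 'cy': 235.68067383473402, 'R': array([[-0.66181285, -0.7496617 ,  0.00333057],
       [-0.40426647,  0.35314421, -0.84371665],
       [ 0.63132589, -0.55972896, -0.53677847]]), 't': array([0.43119446, 0.3043974 , 0.7521944 ])}
top {'fx': 517.8671667050218, 'fy': 517.8671667050218, 'cx': 317.9510576563309, 'cy': 244.76607661997997, 'R': array([[ 0.01380997, -0.99982931, -0.01227365],
       [-0.99432017, -0.01243632, -0.1057012 ],
       [ 0.10553052,  0.01366367, -0.99432219]]), 't': array([0.05649804, 0.57699677, 0.98030449])}
{'fx': 358.05884664657736, 'fy': 358.05884664657736, 'cx': 314.2986331298195, 'cy': 231.14822651715002, 'hand_eye': array([[-2.08550421e-04, -9.58905907e-01, -2.83724192e-01,
         8.28635750e-02],
       [ 9.99999956e-01, -2.59924765e-04,  1.43424433e-04,
        -5.78223442e-04],
       [-2.11277480e-04, -2.83724150e-01,  9.58905919e-01,
         1.86138366e-02],
       [ 0.00000000e+00,  0.00000000e+00,  0.00000000e+00,
         1.00000000e+00]])}
```

View pics/top0.png

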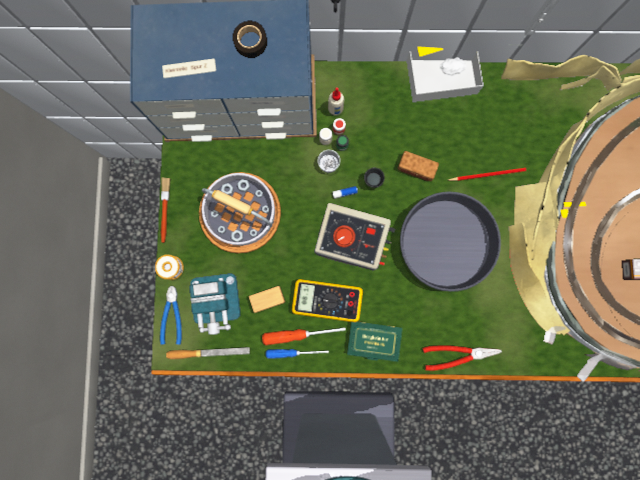

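View pics/scene0.png

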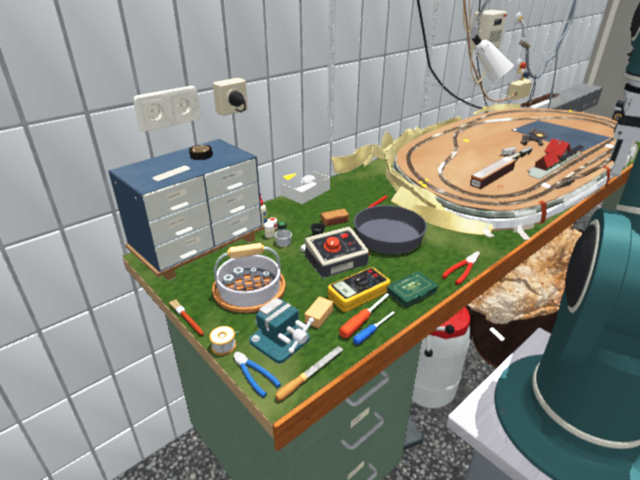

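The sieve stands in its dish at left (top view about (240,212), grip running (203,190)–(270,222)). The pan is at (450,241), with the transformer box between them at (353,237).

```bash
cat > h.py <<'E'
import numpy as np
from rig import r
from scipy.spatial.transform import Rotation as Rot
def cloud(n,d,s=None):
    c=r.get_calibration(n);v,u=np.mgrid[:480,:640]
    P=np.stack([(u-c['cx'])/c['fx']*d,(v-c['cy'])/c['fy']*d,d],-1)
    if n=='wrist':
        P=P@c['hand_eye'][:3,:3].T+c['hand_eye'][:3,3]
        return P@Rot.from_rotvec(s['ee_rot']).as_matrix().T+s['tcp_pos']
    return (P-c['t'])@c['R']
def fitc(Q):
    from scipy.optimize import least_squares
    x0=np.r_[Q[:,:2].mean(0),.08]
    return least_squares(lambda x:np.hypot(*(Q[:,:2]-x[:2]).T)-x[2],x0,loss='soft_l1',f_scale=.002).x
E
python3 - <<'E'
from h import *
import cv2
for n in("top","scene"):
    d=np.load(f"pics/{n}0.npy");W=cloud(n,d);img=cv2.imread(f"pics/{n}0.png")
    print(n,"bench z",np.round(np.median(W[d>0][(abs(W[d>0][:,2])<.02)][:,2]),4))
    rois={"top":((170,250,195,285),(185,300,390,510)),"scene":((235,312,205,292),(198,258,345,432))}[n]
    a,b,c,e=rois[0];Q=W[a:b,c:e].reshape(-1,3);D=d[a:b,c:e].ravel();Q=Q[D>0]
    hsv=cv2.cvtColor(img,cv2.COLOR_BGR2HSV)[a:b,c:e].reshape(-1,3)[D>0]
    G=Q[(Q[:,2]>.09)&(Q[:,2]<.13)]
    G2=Q[(Q[:,2]>.095)&(Q[:,2]<.13)&(hsv[:,1]>70)]
    m=cv2.minAreaRect((G2[:,:2]*1000).astype(np.float32));print("grip",m,len(G2),"z pct",np.percentile(G2[:,2],[5,50,95]),"mean",G2.mean(0))
    C=np.cov(G2[:,:2].T);w,v=np.linalg.eigh(C);print("axis",v[:,1],np.degrees(np.arctan2(v[1,1],v[0,1])))
    R=Q[(Q[:,2]>.038)&(Q[:,2]<.05)];print("sieve rim",fitc(R),len(R),np.median(R[:,2]))
    R=Q[(Q[:,2]>.010)&(Q[:,2]<.018)];k=np.hypot(*(R[:,:2]-fitc(Q[(Q[:,2]>.038)&(Q[:,2]<.05)])[:2]).T)>.073;print("dish rim",fitc(R[k]),k.sum())
    a,b,c,e=rois[1];Q=W[a:b,c:e].reshape(-1,3);Q=Q[d[a:b,c:e].ravel()>0]
    R=Q[(Q[:,2]>.036)&(Q[:,2]<.048)];print("pan rim",fitc(R),len(R),np.percentile(R[:,2],95))
W=cloud("top",np.load("pics/top0.npy"))
for nm,(u,v) in dict(transf=(353,237),cab=(312,130),cabtop=(300,90),white=(328,160),loupe=(373,178),block=(418,166),bottle=(336,100)).items(): print(nm,W[v,u].round(3))
# everything tall within sweep
Q=W[160:270,160:520].reshape(-1,3);
for y0 in np.arange(-.3,.5,.05):
    q=Q[(Q[:,1]>y0)&(Q[:,1]<y0+.05)]
    if len(q):print(round(y0,2),q[:,2].max().round(3),q[q[:,2].argmax()].round(3))
E
```

```text
top bench z 0.0009
grip ((644.413330078125, 221.2613983154297), (77.76521301269531, 18.02023696899414), 64.65653228759766) 423 z pct [0.10933734 0.11571261 0.11897293] mean [0.64327445 0.22009008 0.11516005]
axis [0.43586612 0.90001151] 64.1595806342521
sieve rim [0.64430542 0.22131104 0.06764945] 547 0.04668395106629668
dish rim [0.64378223 0.22379574 0.07891719] 515
pan rim [ 0.5867505  -0.18896014  0.09384739] 881 0.04477961104228184
scene bench z 0.0017
grip ((643.1038818359375, 220.2691650390625), (79.15213775634766, 20.629928588867188), 62.790428161621094) 289 z pct [0.0992061  0.10882519 0.11644709] mean [0.6394267  0.22364864 0.1084013 ]
axis [0.44242921 0.89680343] 63.74102292393147
sieve rim [0.64590372 0.22045177 0.06888666] 723 0.04442244217619526
dish rim [0.69680608 0.1862057  0.13491675] 381
pan rim [ 0.5800766  -0.16225824  0.12074535] 776 0.04696662639288318
transf [ 0.589 -0.003  0.058]
cab [0.796 0.078 0.062]
cabtop [0.804 0.094 0.236]
white [0.752 0.046 0.01 ]
loupe [ 0.714 -0.044  0.017]
block [ 0.738 -0.133  0.022]
bottle [0.857 0.032 0.062]
-0.3 0.047 [ 0.65  -0.257  0.047]
-0.25 0.045 [ 0.679 -0.21   0.045]
-0.2 0.047 [ 0.678 -0.167  0.047]
-0.15 0.048 [ 0.662 -0.134  0.048]
-0.1 0.063 [ 0.624 -0.059  0.063]
-0.05 0.064 [ 0.606 -0.036  0.064]
-0.0 0.075 [0.6   0.013 0.075]
0.05 1.036 [0.469 0.05  1.036]
0.1 0.018 [0.634 0.145 0.018]
0.15 0.12 [0.635 0.195 0.12 ]
0.2 0.121 [0.642 0.227 0.121]
0.25 0.118 [0.662 0.25  0.118]
0.3 0.035 [0.527 0.341 0.035]
0.35 0.036 [0.538 0.351 0.036]
```

Call:
jog_arm(
  series=[
    [[150,-132,0],0,1],
    [[150,-132,0],0,1],
    [[150,-132,0],0,1],
    [[150,-132,0],0,1],
    [[150,-132,0],0,1],
  ],
)

```text
time_s: 0.52
tcp_pos: [0.3191, -0.4026, 0.4044]
ee_rot: [-3.087, -0.58, 0.0]
contact_force: [0.2, -1.1, -0.2]
gripper_width: 0.999
grasp_force: 0.0
```

Call:
jog_arm(
  series=[
    [[150,-132,0],0,1],
    [[150,-132,0],0,1],
    [[150,-132,0],0,1],
    [[150,-132,0],0,1],
    [[150,-132,0],0,1],
  ],
)

```text
time_s: 0.93
tcp_pos: [0.411, -0.2252, 0.4047]
ee_rot: [-3.087, -0.58, -0.0]
contact_force: [1.2, -0.0, -0.4]
gripper_width: 0.999
grasp_force: 0.0
```

Call:
jog_arm(
  series=[
    [[150,-132,0],0,1],
    [[150,-132,0],0,1],
    [[150,-132,0],0,1],
    [[150,-132,0],0,1],
    [[150,-132,0],0,1],
  ],
)

```text
time_s: 1.35
tcp_pos: [0.503, -0.0478, 0.4047]
ee_rot: [-3.087, -0.58, -0.0]
contact_force: [0.2, -1.1, 1.3]
gripper_width: 0.998
grasp_force: 0.0
```

Call:
jog_arm(
  series=[
    [[150,-132,0],0,1],
    [[150,-132,0],0,1],
    [[150,-132,0],0,1],
    [[150,-132,0],0,1],
    [[150,-132,0],0,1],
  ],
)

```text
time_s: 1.77
tcp_pos: [0.5951, 0.1294, 0.4043]
ee_rot: [-3.087, -0.579, 0.0]
contact_force: [-0.6, -0.4, -1.1]
gripper_width: 1.0
grasp_force: 0.0
```

Call:
jog_arm(
  series=[
    [[79,-68,0],-0.6,1],
    [[79,-68,0],-0.6,1],
    [[79,-68,0],-0.6,1],
    [[79,-68,0],-0.6,1],
    [[79,-68,0],-0.6,1],
  ],
)

```text
time_s: 2.18
tcp_pos: [0.6436, 0.2201, 0.4036]
ee_rot: [-2.772, -1.476, 0.002]
contact_force: [0.1, -0.5, -0.7]
gripper_width: 1.001
grasp_force: 0.0
```

Call:
jog_arm(
  series=[
    [[0,0,0],-0.147,1],
    [[0,0,0],-0.147,1],
    [[0,0,0],-0.147,1],
  ],
)

```text
time_s: 2.43
tcp_pos: [0.6437, 0.2181, 0.4042]
ee_rot: [-2.666, -1.662, 0.001]
contact_force: [0.3, 1.1, 0.3]
gripper_width: 0.996
grasp_force: 0.0
```

Run:
```python
from h import *
import cv2
s=r.get_state();p,d=r.snapshot("wrist");cv2.imwrite("pics/w1.png",p);print(s['tcp_pos'],s['ee_rot'],s['qpos'])
print(Rot.from_rotvec(s['ee_rot']).as_matrix().round(3))
W=cloud("wrist",d,s);h=cv2.cvtColor(p,cv2.COLOR_BGR2HSV)
near=np.hypot(W[...,0]-.644,W[...,1]-.221)<.06
m=(d>0)&near&(W[...,2]>.095)&(W[...,2]<.13)&(h[...,1]>70)
G=W[m];print(len(G),G.mean(0),np.percentile(G[:,2],[5,50,95]),cv2.minAreaRect((G[:,:2]*1000).astype(np.float32)))
v,u=np.nonzero(m);print(u.min(),u.max(),v.min(),v.max())
Q=W[(d>0)&(np.hypot(W[...,0]-.644,W[...,1]-.221)<.1)]
R=Q[(Q[:,2]>.038)&(Q[:,2]<.05)];print("rim",fitc(R),len(R))
k=(np.hypot(*(Q[:,:2]-[.644,.221]).T)>.073)&(Q[:,2]>.01)&(Q[:,2]<.02);print("dish",fitc(Q[k]),k.sum())
```

```text
[0.64365042 0.2181064  0.40424474] [-2.66550361e+00 -1.66171412e+00  9.74785660e-04] [ 0.03155725  0.58656538 -0.60761426  1.44632231  0.34311892  1.21646161
 -1.07280416]
[[ 0.44   0.898 -0.001]
 [ 0.898 -0.44   0.   ]
 [-0.    -0.001 -1.   ]]
2082 [0.64675398 0.22435521 0.11602173] [0.11190262 0.11675073 0.11825182] ((648.877685546875, 229.16455078125), (95.02286529541016, 17.40131187438965), 64.36473083496094)
304 326 156 275
rim [0.64552492 0.22138949 0.06726632] 2508
dish [0.64362352 0.2220092  0.07892917] 1687
```

Call:
jog_arm(
  series=[
    [[3,0,40],0,1],
    [[3,0,80],0,0.6],
    [[3,0,100],0,0.5],
    [[3,0,110],0,0.5],
    [[3,0,117],0,0.5],
  ],
  squeeze=45,
)

```text
time_s: 2.9
tcp_pos: [0.6448, 0.221, 0.2867]
ee_rot: [-2.666, -1.661, 0.002]
contact_force: [0.3, -0.9, -0.7]
gripper_width: 0.763
grasp_force: 0.0
```

Call:
jog_arm(
  series=[
    [[0,0,0],0,0.3],
    [[0,0,0],0,-1],
    [[0,0,0],0,-1],
    [[0,0,0],0,-1],
    [[0,0,0],0,-1],
  ],
  squeeze=45,
)

```text
time_s: 3.32
tcp_pos: [0.6451, 0.2211, 0.2887]
ee_rot: [2.664, 1.664, 0.002]
contact_force: [-0.7, 0.2, 0.3]
gripper_width: 0.435
grasp_force: 0.0
```

Call:
jog_arm(
  series=[
    [[0,0,0],0,-1],
    [[0,0,0],0,-1],
    [[0,0,0],0,-1],
  ],
)

```text
time_s: 3.57
tcp_pos: [0.6449, 0.2211, 0.2878]
ee_rot: [-2.664, -1.664, -0.0]
contact_force: [0.5, -0.1, 0.1]
gripper_width: 0.22
grasp_force: 0.0
```

Call:
jog_arm(
  series=[
    [[0,0,0],0,-1],
    [[0,0,0],0,-1],
    [[0,0,0],0,-1],
    [[0,0,0],0,-1],
  ],
  squeeze=50,
)

```text
time_s: 3.9
tcp_pos: [0.6449, 0.2211, 0.2877]
ee_rot: [2.664, 1.664, 0.0]
contact_force: [0.2, -0.2, 2.9]
gripper_width: 0.187
grasp_force: 50.0
```

Call:
jog_arm(
  series=[
    [[0,0,-3],0,-1],
    [[0,0,-8],0,-1],
    [[0,0,-16],0,-1],
    [[0,0,-24],0,-1],
    [[0,0,-32],0,-1],
  ],
)

```text
time_s: 4.32
tcp_pos: [0.6449, 0.2211, 0.3207]
ee_rot: [-2.664, -1.665, -0.0]
contact_force: [1.2, -0.7, -3.8]
gripper_width: 0.185
grasp_force: 50.0
```

Call:
jog_arm(
  series=[
    [[0,0,-6],0,-1],
    [[0,0,-18],0,-1],
    [[0,0,-34],0,-1],
    [[0,0,-52],0,-1],
    [[0,0,-66],0,-1],
  ],
)

```text
time_s: 4.73
tcp_pos: [0.6449, 0.2212, 0.3878]
ee_rot: [2.664, 1.665, 0.002]
contact_force: [0.3, 0.1, -2.9]
gripper_width: 0.191
grasp_force: 50.0
```

Call:
jog_arm(
  series=[
    [[-4,1,-5],0,-1],
    [[-11,4,-8],0,-1],
    [[-23,7,-9],0,-1],
    [[-38,12,-9],0,-1],
    [[-57,19,-9],0,-1],
  ],
)

```text
time_s: 5.15
tcp_pos: [0.6364, 0.1604, 0.3937]
ee_rot: [-2.663, -1.665, 0.002]
contact_force: [-0.5, -0.4, -5.0]
gripper_width: 0.188
grasp_force: 50.0
```

Call:
jog_arm(
  series=[
    [[-21,7,0],0,-1],
    [[-42,14,0],0,-1],
    [[-63,20,0],0,-1],
    [[-84,27,0],0,-1],
    [[-105,34,0],0,-1],
  ],
)

```text
time_s: 5.57
tcp_pos: [0.6207, 0.0497, 0.3937]
ee_rot: [-2.665, -1.663, 0.003]
contact_force: [0.1, -0.2, -4.1]
gripper_width: 0.19
grasp_force: 50.0
```

Call:
jog_arm(
  series=[
    [[-21,7,0],0,-1],
    [[-42,14,0],0,-1],
    [[-63,20,0],0,-1],
    [[-84,27,0],0,-1],
    [[-105,34,0],0,-1],
  ],
)

```text
time_s: 5.98
tcp_pos: [0.6049, -0.0594, 0.3937]
ee_rot: [-2.665, -1.663, 0.002]
contact_force: [-0.2, -0.2, -3.9]
gripper_width: 0.185
grasp_force: 50.0
```

Call:
jog_arm(
  series=[
    [[-21,7,0],0,-1],
    [[-42,14,0],0,-1],
    [[-61,20,0],0,-1],
    [[-78,25,0],0,-1],
    [[-93,30,0],0,-1],
  ],
)

```text
time_s: 6.4
tcp_pos: [0.5908, -0.1564, 0.3936]
ee_rot: [-2.665, -1.661, 0.002]
contact_force: [0.5, -0.8, -4.3]
gripper_width: 0.189
grasp_force: 50.0
```

Call:
jog_arm(
  series=[
    [[-12,4,0],0,-1],
    [[-22,7,0],0,-1],
    [[-29,9,0],0,-1],
    [[-32,10,0],0,-1],
    [[-34,11,0],0,-1],
  ],
)

```text
time_s: 6.82
tcp_pos: [0.587, -0.1893, 0.3945]
ee_rot: [-2.664, -1.664, 0.0]
contact_force: [-1.5, -0.4, -4.4]
gripper_width: 0.186
grasp_force: 50.0
```

Run:
```python
from h import *
import cv2
s=r.get_state();print(s['time_s'],s['tcp_pos'],s['qpos'])
print(Rot.from_rotvec(s['ee_rot']).as_matrix().round(3))
p,d=r.snapshot("top");cv2.imwrite("pics/t2.png",cv2.resize(p[150:320,360:540],None,fx=3,fy=3,interpolation=cv2.INTER_CUBIC))
W=cloud("top",d);Q=W[150:320,360:540].reshape(-1,3);R=Q[(Q[:,2]>.036)&(Q[:,2]<.048)];print("pan",fitc(R),len(R))
p,d=r.snapshot("scene");cv2.imwrite("pics/s2.png",p)
```

```text
6.8167 [ 0.58703189 -0.18925543  0.3945131 ] [ 0.67028297  0.46545046 -0.54898648  1.63097223  0.26296772  1.11995592
 -0.4008303 ]
[[ 0.439  0.899 -0.   ]
 [ 0.899 -0.439  0.   ]
 [ 0.    -0.    -1.   ]]
pan [ 0.57491587 -0.14484706  0.09942665] 805
```

Call:
jog_arm(
  series=[
    [[0,0,8],0,-1],
    [[0,0,24],0,-1],
    [[0,0,42],0,-1],
    [[0,0,54],0,-1],
    [[0,0,59],0,-1],
  ],
)

```text
time_s: 7.33
tcp_pos: [0.5868, -0.1886, 0.3334]
ee_rot: [-2.662, -1.664, 0.002]
contact_force: [-0.2, -0.4, -3.8]
gripper_width: 0.185
grasp_force: 50.0
```

Call:
jog_arm(
  series=[
    [[0,25,0],0,-1],
    [[0,0,0],0,-1],
    [[0,-25,0],0,-1],
    [[0,0,0],0,-1],
  ],
)

```text
time_s: 7.67
tcp_pos: [0.5806, -0.1843, 0.3328]
ee_rot: [-2.653, -1.667, 0.013]
contact_force: [0.3, -0.2, -3.5]
gripper_width: 0.187
grasp_force: 50.0
```

Call:
jog_arm(
  series=[
    [[0,25,0],0,-1],
    [[0,0,0],0,-1],
    [[0,-25,0],0,-1],
    [[0,0,0],0,-1],
  ],
)

```text
time_s: 8.0
tcp_pos: [0.5806, -0.1843, 0.3328]
ee_rot: [-2.653, -1.667, 0.013]
contact_force: [0.0, 0.3, -3.8]
gripper_width: 0.188
grasp_force: 50.0
```

Run:
```python
from h import *
import cv2
s=r.get_state();print(s['time_s'],s['tcp_pos'])
a,_=r.snapshot("wrist");p,d=r.snapshot("scene")
b=cv2.resize(p[150:270,330:450],None,fx=4,fy=4,interpolation=cv2.INTER_CUBIC)
cv2.imwrite("pics/m3.png",np.hstack([cv2.resize(a,(400,300)),cv2.resize(b,(400,400))[:300]]))
cv2.imwrite("pics/w3.png",a)
```

```text
8.0 [ 0.58063032 -0.18432429  0.33280239]
```

View pics/w3.png

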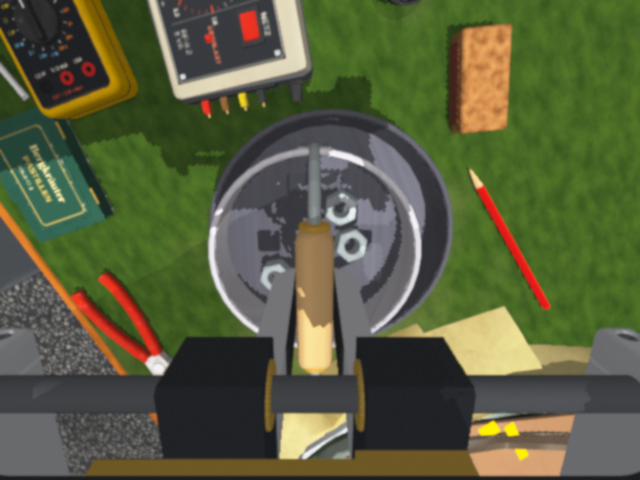

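The wrist view shows three large nuts in the visible part of the sieve, at (341,208), (350,246) and (275,276). I see no small nuts there, but the near part is hidden behind the gripper.

Run:
```python
import cv2
from h import *
p,d=r.snapshot("scene")
b=cv2.resize(p[165:265,325:450],(750,600),interpolation=cv2.INTER_CUBIC)
cv2.imwrite("pics/s4.png",b)
```

```text
(no output)
```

View pics/s4.png

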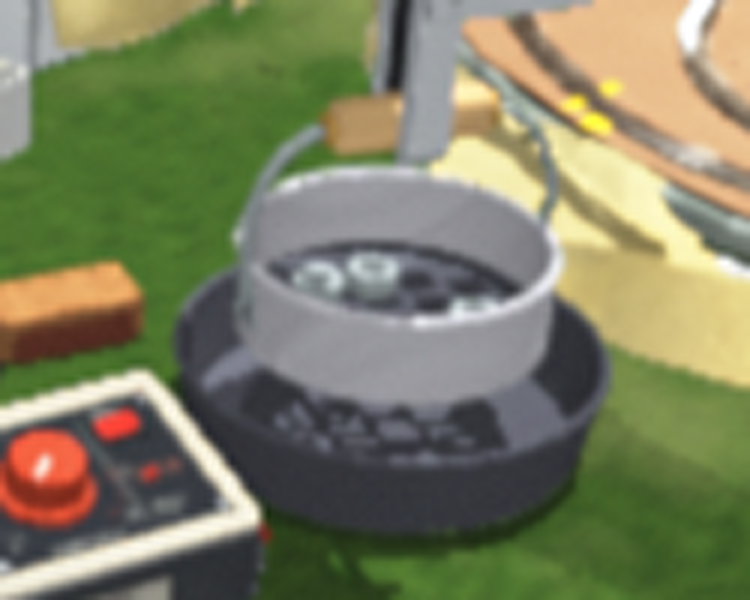

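The scene view shows the three large nuts in the sieve at (318,278), (372,270) and (472,303). I'll shake more, with some cross motion, then check the pan.

Call:
jog_arm(
  series=[
    [[0,25,0],0,-1],
    [[0,0,0],0,-1],
    [[0,-25,0],0,-1],
    [[0,0,0],0,-1],
  ],
)

```text
time_s: 8.48
tcp_pos: [0.5805, -0.1844, 0.3329]
ee_rot: [-2.654, -1.667, 0.013]
contact_force: [-1.1, 0.8, -3.1]
gripper_width: 0.188
grasp_force: 50.0
```

Call:
jog_arm(
  series=[
    [[12,22,0],0,-1],
    [[0,0,0],0,-1],
    [[-12,-22,0],0,-1],
    [[0,0,0],0,-1],
  ],
)

```text
time_s: 8.82
tcp_pos: [0.5801, -0.1892, 0.3331]
ee_rot: [-2.66, -1.661, 0.014]
contact_force: [-0.6, -0.3, -3.7]
gripper_width: 0.185
grasp_force: 50.0
```

Call:
jog_arm(
  series=[
    [[-12,22,0],0,-1],
    [[0,0,0],0,-1],
    [[12,-22,0],0,-1],
    [[0,0,0],0,-1],
  ],
)

```text
time_s: 9.15
tcp_pos: [0.5841, -0.1813, 0.3349]
ee_rot: [-2.653, -1.673, 0.003]
contact_force: [0.8, 1.2, -2.2]
gripper_width: 0.188
grasp_force: 50.0
```

Call:
jog_arm(
  series=[
    [[0,17,0],0,-1],
    [[0,25,0],0,-1],
    [[0,8,0],0,-1],
    [[0,-8,0],0,-1],
    [[0,-25,0],0,-1],
  ],
)

```text
time_s: 9.57
tcp_pos: [0.5644, -0.1774, 0.3355]
ee_rot: [-2.664, -1.665, -0.001]
contact_force: [0.2, 0.7, -2.8]
gripper_width: 0.188
grasp_force: 50.0
```

Call:
jog_arm(
  series=[
    [[0,17,0],0,-1],
    [[0,33,0],0,-1],
    [[0,50,0],0,-1],
    [[0,33,0],0,-1],
    [[0,17,0],0,-1],
  ],
)

```text
time_s: 9.98
tcp_pos: [0.5803, -0.1853, 0.3352]
ee_rot: [-2.664, -1.664, -0.001]
contact_force: [-0.7, 0.2, -3.3]
gripper_width: 0.183
grasp_force: 50.0
```

Call:
jog_arm(
  series=[
    [[0,-17,0],0,-1],
    [[0,0,0],0,-1],
    [[0,8,0],0,-1],
    [[0,8,0],0,-1],
    [[0,8,0],0,-1],
  ],
)

```text
time_s: 10.4
tcp_pos: [0.5875, -0.189, 0.3355]
ee_rot: [-2.664, -1.664, -0.001]
contact_force: [0.9, 0.4, -3.1]
gripper_width: 0.187
grasp_force: 50.0
```

Run:
```python
import cv2
from h import *
s=r.get_state();print(s['time_s'],s['tcp_pos'],s['ee_rot'],s['contact_force'])
a,_=r.snapshot("wrist");p,d=r.snapshot("scene")
b=cv2.resize(p[165:265,325:450],(480,384),interpolation=cv2.INTER_CUBIC)
c=cv2.resize(a[130:370,190:460],(432,384),interpolation=cv2.INTER_CUBIC)
cv2.imwrite("pics/m5.png",cv2.resize(np.hstack([b,c]),(800,337)))
```

```text
10.4 [ 0.58746747 -0.18904127  0.33552198] [-2.66422029e+00 -1.66415284e+00 -7.93316029e-04] [ 0.91938635  0.38998613 -3.05597427]
```

View pics/m5.png

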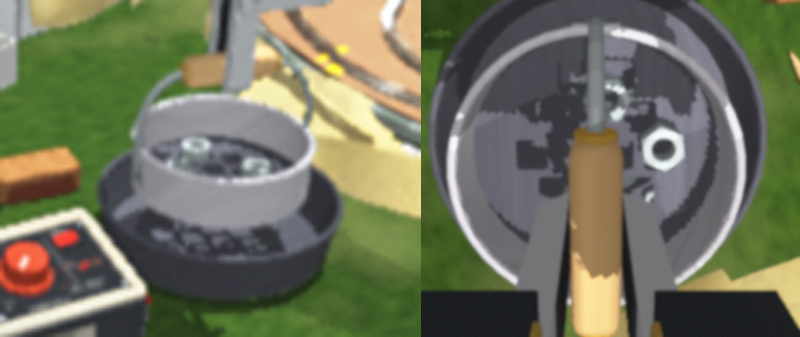

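The left (scene) crop shows nuts at (195,147) and (257,165). The right (wrist) crop shows a large nut at (663,148) and partly hidden ones at (612,100) and (648,195), so the count is unclear. I'll shake some more, then lift the sieve clear to count the nuts in the pan.

Call:
jog_arm(
  series=[
    [[0,17,0],0,-1],
    [[0,25,0],0,-1],
    [[0,5,0],0,-1],
    [[0,-15,0],0,-1],
    [[0,-25,0],0,-1],
  ],
)

```text
time_s: 10.92
tcp_pos: [0.5633, -0.1772, 0.3353]
ee_rot: [-2.663, -1.665, 0.001]
contact_force: [0.4, -0.7, -3.0]
gripper_width: 0.185
grasp_force: 50.0
```

Call:
jog_arm(
  series=[
    [[10,25,0],0,-1],
    [[10,50,0],0,-1],
    [[0,25,0],0,-1],
    [[-10,0,0],0,-1],
    [[0,25,0],0,-1],
  ],
)

```text
time_s: 11.33
tcp_pos: [0.5786, -0.1879, 0.3316]
ee_rot: [-2.656, -1.661, 0.018]
contact_force: [-0.5, -0.2, -5.0]
gripper_width: 0.188
grasp_force: 50.0
```

Call:
jog_arm(
  series=[
    [[22,8,0],0,-1],
    [[0,0,0],0,-1],
    [[-22,-8,0],0,-1],
    [[0,0,0],0,-1],
  ],
)

```text
time_s: 11.67
tcp_pos: [0.5832, -0.1961, 0.3349]
ee_rot: [2.671, 1.652, -0.008]
contact_force: [0.8, -2.2, -4.2]
gripper_width: 0.188
grasp_force: 50.0
```

Call:
jog_arm(
  series=[
    [[0,25,0],0,-1],
    [[0,0,0],0,-1],
    [[0,-25,0],0,-1],
    [[0,0,0],0,-1],
  ],
)

```text
time_s: 12.0
tcp_pos: [0.5804, -0.1844, 0.3324]
ee_rot: [-2.653, -1.667, 0.014]
contact_force: [-0.4, 0.2, -2.8]
gripper_width: 0.187
grasp_force: 50.0
```

Call:
jog_arm(
  series=[
    [[22,-8,0],0,-1],
    [[0,0,0],0,-1],
    [[-22,8,0],0,-1],
    [[0,0,0],0,-1],
  ],
)

```text
time_s: 12.33
tcp_pos: [0.5858, -0.1977, 0.335]
ee_rot: [2.67, 1.65, -0.005]
contact_force: [0.3, -2.1, -4.5]
gripper_width: 0.188
grasp_force: 50.0
```

Call:
jog_arm(
  series=[
    [[0,25,0],0,-1],
    [[0,0,0],0,-1],
    [[0,-25,0],0,-1],
    [[0,0,0],0,-1],
  ],
)

```text
time_s: 12.67
tcp_pos: [0.5803, -0.1845, 0.3325]
ee_rot: [-2.653, -1.667, 0.014]
contact_force: [-0.5, -0.4, -3.0]
gripper_width: 0.187
grasp_force: 50.0
```

Call:
jog_arm(
  series=[
    [[0,20,0],0,-1],
    [[0,0,0],0,-1],
    [[0,-20,0],0,-1],
    [[0,0,0],0,-1],
    [[0,0,0],0,-1],
  ],
)

```text
time_s: 13.08
tcp_pos: [0.5878, -0.1897, 0.3356]
ee_rot: [2.664, 1.664, 0.0]
contact_force: [0.9, -0.8, -2.2]
gripper_width: 0.19
grasp_force: 50.0
```

Call:
jog_arm(
  series=[
    [[0,0,-5],0,-1],
    [[0,0,-17],0,-1],
    [[0,0,-32],0,-1],
    [[0,0,-48],0,-1],
    [[0,0,-60],0,-1],
  ],
)

```text
time_s: 13.5
tcp_pos: [0.5871, -0.1888, 0.398]
ee_rot: [2.663, 1.664, 0.002]
contact_force: [-0.1, 0.4, -2.7]
gripper_width: 0.186
grasp_force: 50.0
```

Call:
jog_arm(
  series=[
    [[4,-1,-4],0,-1],
    [[11,-4,-6],0,-1],
    [[23,-7,-6],0,-1],
    [[38,-12,-6],0,-1],
    [[57,-19,-6],0,-1],
  ],
)

```text
time_s: 13.92
tcp_pos: [0.595, -0.1286, 0.4007]
ee_rot: [-2.664, -1.663, 0.001]
contact_force: [0.0, -0.1, -3.3]
gripper_width: 0.19
grasp_force: 50.0
```

Call:
jog_arm(
  series=[
    [[20,-7,0],0,-1],
    [[38,-13,0],0,-1],
    [[53,-18,0],0,-1],
    [[65,-22,0],0,-1],
    [[73,-25,0],0,-1],
  ],
)

```text
time_s: 14.33
tcp_pos: [0.6046, -0.0506, 0.4011]
ee_rot: [-2.662, -1.667, 0.001]
contact_force: [-0.7, -0.1, -3.5]
gripper_width: 0.187
grasp_force: 50.0
```

Call:
jog_arm(
  series=[
    [[4,-1,0],0,-1],
    [[6,-2,0],0,-1],
    [[7,-2,0],0,-1],
  ],
)

```text
time_s: 14.58
tcp_pos: [0.6058, -0.046, 0.4015]
ee_rot: [-2.665, -1.664, 0.001]
contact_force: [-0.2, -0.4, -4.1]
gripper_width: 0.19
grasp_force: 50.0
```

Run:
```python
import cv2
from h import *
s=r.get_state();print(s['time_s'],s['tcp_pos'],s['ee_rot'],s['contact_force'])
a,_=r.snapshot("wrist");p,d=r.snapshot("scene");t,_=r.snapshot("top")
cv2.imwrite("pics/w6.png",a);cv2.imwrite("pics/s6f.png",p);cv2.imwrite("pics/t6f.png",t)
R=lambda x:cv2.resize(x,(400,300),interpolation=cv2.INTER_CUBIC)
cv2.imwrite("pics/m6.png",np.vstack([np.hstack([R(t[190:295,380:520]),R(p[195:264,340:432])]),np.hstack([R(a[100:340,150:470]),R(p[180:285,260:400])])]))
```

```text
14.5833 [ 0.60583867 -0.04604897  0.40146696] [-2.66459269e+00 -1.66397194e+00  6.17060059e-04] [-0.15120096 -0.3596298  -4.11868372]
```

View pics/m6.png

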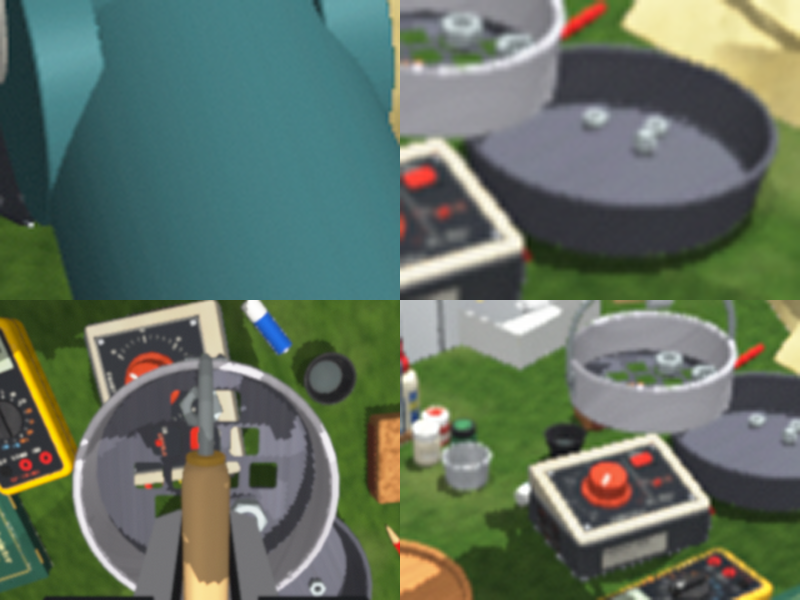

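Top right (scene crop of the pan) shows at least three small nuts at (595,117), (655,125) and (646,143), but the near floor is hidden. I'll move the sieve toward the robot so the wrist camera sees the whole pan.

Call:
jog_arm(
  series=[
    [[-4,-4,0],0,-1],
    [[-11,-11,0],0,-1],
    [[-22,-21,0],0,-1],
    [[-36,-35,0],0,-1],
    [[-53,-51,0],0,-1],
  ],
)

```text
time_s: 15.15
tcp_pos: [0.5355, -0.0715, 0.4014]
ee_rot: [-2.664, -1.664, 0.0]
contact_force: [0.6, -0.0, -3.2]
gripper_width: 0.185
grasp_force: 50.0
```

Call:
jog_arm(
  series=[
    [[-18,-17,0],0,-1],
    [[-36,-34,0],0,-1],
    [[-52,-50,0],0,-1],
    [[-65,-62,0],0,-1],
    [[-74,-71,0],0,-1],
  ],
)

```text
time_s: 15.57
tcp_pos: [0.4382, -0.1074, 0.4016]
ee_rot: [2.665, 1.662, -0.001]
contact_force: [0.3, -0.2, -3.1]
gripper_width: 0.186
grasp_force: 50.0
```

Call:
jog_arm(
  series=[
    [[-5,-5,0],0,-1],
    [[-8,-8,0],0,-1],
    [[-8,-8,0],0,-1],
  ],
)

```text
time_s: 15.82
tcp_pos: [0.4293, -0.1104, 0.4018]
ee_rot: [2.665, 1.663, -0.0]
contact_force: [0.5, 0.6, -3.5]
gripper_width: 0.188
grasp_force: 50.0
```

Run:
```python
import cv2
from h import *
s=r.get_state();print(s['time_s'],s['tcp_pos'],s['contact_force'])
a,d=r.snapshot("wrist");p,_=r.snapshot("scene");t,_=r.snapshot("top")
cv2.imwrite("pics/w7.png",a);cv2.imwrite("pics/t7f.png",t);cv2.imwrite("pics/s7f.png",p)
c=r.get_calibration("wrist");H=c['hand_eye'];X=Rot.from_rotvec(s['ee_rot']).as_matrix().T@(np.array([.587,-.189,.005])-s['tcp_pos'])
q=H[:3,:3].T@(X-H[:3,3]);u=int(c['fx']*q[0]/q[2]+c['cx']);v=int(c['fy']*q[1]/q[2]+c['cy']);print(u,v)
u0=min(max(u-130,0),380);v0=min(max(v-130,0),220)
R=lambda x:cv2.resize(x,(400,400),interpolation=cv2.INTER_CUBIC)
ct=r.get_calibration("scene");q=ct['R']@(s['tcp_pos']-[0,0,.27])+ct['t'];us=int(ct['fx']*q[0]/q[2]+ct['cx']);vs=int(ct['fy']*q[1]/q[2]+ct['cy'])
cv2.imwrite("pics/m7.png",np.hstack([R(a[v0:v0+260,u0:u0+260]),R(p[max(vs-55,0):vs+55,us-55:us+55])]))
```

```text
15.8167 [ 0.42926815 -0.11043528  0.40178749] [ 0.53082155  0.57850591 -3.49846991]
477 206
```

View pics/m7.png

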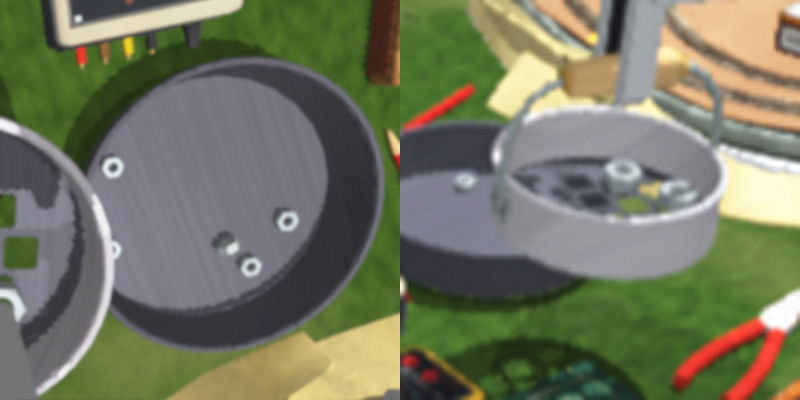

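The left crop shows all five small nuts in the pan, at (112,167), (115,248), (225,243), (287,220) and (250,266). The right crop shows large nuts still in the sieve. I'm carrying it back to the dish.

Call:
jog_arm(
  series=[
    [[4,0,0],0,-1],
    [[12,1,0],0,-1],
    [[24,3,0],0,-1],
    [[40,5,0],0,-1],
    [[60,7,0],0,-1],
  ],
)

```text
time_s: 16.38
tcp_pos: [0.4631, -0.0585, 0.4016]
ee_rot: [-2.665, -1.664, 0.0]
contact_force: [1.0, -0.8, -2.8]
gripper_width: 0.19
grasp_force: 50.0
```

Call:
jog_arm(
  series=[
    [[22,3,0],0,-1],
    [[44,5,0],0,-1],
    [[65,8,0],0,-1],
    [[87,11,0],0,-1],
    [[109,13,0],0,-1],
  ],
)

```text
time_s: 16.8
tcp_pos: [0.5228, 0.0348, 0.4014]
ee_rot: [-2.664, -1.665, -0.0]
contact_force: [0.8, -1.0, -3.6]
gripper_width: 0.186
grasp_force: 50.0
```

Call:
jog_arm(
  series=[
    [[22,3,0],0,-1],
    [[44,5,0],0,-1],
    [[65,8,0],0,-1],
    [[87,11,0],0,-1],
    [[109,13,0],0,-1],
  ],
)

```text
time_s: 17.22
tcp_pos: [0.5822, 0.1271, 0.4012]
ee_rot: [-2.664, -1.664, 0.0]
contact_force: [0.4, -1.0, -3.9]
gripper_width: 0.187
grasp_force: 50.0
```

Call:
jog_arm(
  series=[
    [[22,3,0],0,-1],
    [[43,5,0],0,-1],
    [[62,8,0],0,-1],
    [[77,10,0],0,-1],
    [[90,11,0],0,-1],
  ],
)

```text
time_s: 17.63
tcp_pos: [0.6313, 0.2036, 0.401]
ee_rot: [-2.663, -1.665, 0.0]
contact_force: [-0.1, -0.2, -2.9]
gripper_width: 0.185
grasp_force: 50.0
```

Call:
jog_arm(
  series=[
    [[10,2,0],0,-1],
    [[17,3,0],0,-1],
    [[21,4,0],0,-1],
    [[23,4,0],0,-1],
    [[25,4,0],0,-1],
  ],
)

```text
time_s: 18.05
tcp_pos: [0.6454, 0.2218, 0.4016]
ee_rot: [2.665, 1.664, -0.0]
contact_force: [0.3, -0.7, -3.5]
gripper_width: 0.19
grasp_force: 50.0
```

Call:
jog_arm(
  series=[
    [[0,0,8],0,-1],
    [[0,0,24],0,-1],
    [[0,0,42],0,-1],
    [[0,0,58],0,-1],
    [[0,0,64],0,-1],
  ],
)

```text
time_s: 18.47
tcp_pos: [0.6448, 0.2211, 0.3349]
ee_rot: [-2.664, -1.664, 0.005]
contact_force: [-0.5, 0.0, -4.5]
gripper_width: 0.189
grasp_force: 50.0
```

Run:
```python
from h import *
from scipy.optimize import least_squares
s=r.get_state();print(s['time_s'],s['tcp_pos'],s['ee_rot'])
a,d=r.snapshot("wrist");W=cloud("wrist",d,s);zo=s['tcp_pos'][2]-.2877
rr=np.hypot(W[...,0]-.645,W[...,1]-.221)
Q=W[(d>0)&(rr<.09)&(rr>.055)&(W[...,2]>.034+zo)&(W[...,2]<.055+zo)];print("rim",fitc(Q),len(Q))
k=abs(np.hypot(*(Q[:,:2]-fitc(Q)[:2]).T)-.068)<.004;A=np.c_[Q[k][:,:2]-[.645,.221],np.ones(k.sum())]
f=least_squares(lambda x:A@x-Q[k][:,2],[0,0,.04],loss='soft_l1',f_scale=.001).x;print("plane slope deg",np.degrees(f[:2]),f[2]-zo)
Q=W[(d>0)&(rr<.1)&(rr>.073)&(W[...,2]>.01)&(W[...,2]<.02)];print("dish",fitc(Q),len(Q))
```

```text
18.4667 [0.64481783 0.22105412 0.33491398] [-2.6644839  -1.66364275  0.00474642]
rim [0.6442758  0.2219494  0.06695014] 5239
plane slope deg [0.56719511 1.30220747] 0.046161286657890224
dish [0.64331907 0.22216947 0.07912715] 1681
```

Call:
jog_arm(
  series=[
    [[0,0,10],0,-1],
    [[0,0,22],0,-1],
    [[0,0,32],0,-1],
    [[0,0,40],0,-1],
    [[0,0,44],0,-1],
  ],
)

```text
time_s: 18.93
tcp_pos: [0.6451, 0.2218, 0.2921]
ee_rot: [-2.664, -1.664, 0.002]
contact_force: [0.5, -0.2, -4.2]
gripper_width: 0.187
grasp_force: 50.0
```

Call:
jog_arm(
  series=[
    [[0,0,2],0,-1],
    [[0,0,3],0,-1],
    [[0,0,4],0,-1],
    [[0,0,4],0,-1],
  ],
)

```text
time_s: 19.27
tcp_pos: [0.6454, 0.222, 0.2899]
ee_rot: [2.664, 1.664, 0.001]
contact_force: [0.1, 0.4, -3.1]
gripper_width: 0.19
grasp_force: 50.0
```

Call:
jog_arm(
  series=[
    [[0,0,1],0,-1],
    [[0,0,1.5],0,-1],
    [[0,0,1.5],0,-1],
  ],
)

```text
time_s: 19.52
tcp_pos: [0.6454, 0.222, 0.2882]
ee_rot: [-2.664, -1.664, -0.0]
contact_force: [-0.2, -0.6, -2.9]
gripper_width: 0.191
grasp_force: 50.0
```

Call:
jog_arm(
  series=[
    [[0,0,0.7],0,-1],
    [[0,0,1],0,-1],
    [[0,0,1],0,-1],
  ],
)

```text
time_s: 19.77
tcp_pos: [0.6454, 0.2221, 0.288]
ee_rot: [2.664, 1.664, 0.001]
contact_force: [-2.7, -1.5, 6.0]
gripper_width: 0.189
grasp_force: 50.0
```

Call:
jog_arm(
  series=[
    [[0,0,0],0,0.1],
    [[0,0,0],0,0.2],
    [[0,0,0],0,0.3],
    [[0,0,0],0,0.4],
    [[0,0,0],0,0.4],
  ],
)

```text
time_s: 20.18
tcp_pos: [0.6453, 0.222, 0.2871]
ee_rot: [-2.664, -1.664, -0.0]
contact_force: [0.9, -0.3, -1.0]
gripper_width: 0.503
grasp_force: 0.0
```

Call:
jog_arm(
  series=[
    [[0,0,0],0,0.4],
    [[0,0,-2],0,0.4],
    [[0,0,-10],0,0.4],
    [[0,0,-30],0,0.4],
    [[0,0,-60],0,0.4],
  ],
)

```text
time_s: 20.6
tcp_pos: [0.6449, 0.2217, 0.3463]
ee_rot: [-2.663, -1.664, 0.005]
contact_force: [0.9, 0.5, 1.0]
gripper_width: 0.701
grasp_force: 0.0
```

Call:
jog_arm(
  series=[
    [[-20,0,-30],0,0.4],
    [[-50,0,-50],0,0.4],
    [[-80,0,-60],0,0.4],
    [[-100,0,-60],0,0.4],
    [[-100,0,-60],0,0.4],
  ],
)

```text
time_s: 21.02
tcp_pos: [0.6008, 0.1284, 0.4088]
ee_rot: [2.665, 1.658, 0.001]
contact_force: [0.4, -0.3, 0.4]
gripper_width: 0.698
grasp_force: 0.0
```

Run:
```python
from h import *
import cv2
s=r.get_state();print(s['time_s'],s['tcp_pos'],s['contact_force'],s['gripper_width'])
a,d=r.snapshot("wrist");p,_=r.snapshot("scene")
W=cloud("wrist",d,s);rr=np.hypot(W[...,0]-.645,W[...,1]-.221)
Q=W[(d>0)&(rr<.09)&(rr>.055)&(W[...,2]>.038)&(W[...,2]<.05)];print("rim",fitc(Q),len(Q),np.median(Q[:,2]))
R=lambda x:cv2.resize(x,(400,400),interpolation=cv2.INTER_CUBIC)
m=(d>0)&(rr<.075);v,u=np.nonzero(m);c,e=(u.min()+u.max())//2,(v.min()+v.max())//2
c=min(max(c,130),510);e=min(max(e,130),350)
cv2.imwrite("pics/m8.png",np.hstack([R(a[e-130:e+130,c-130:c+130]),R(p[150:380,140:370])]))
```

```text
21.0167 [0.6008198  0.1283895  0.40875926] [ 0.39431926 -0.34263594  0.44657117] 0.6978166989376928
rim [0.64507892 0.22190617 0.06712807] 3245 0.04760748804089726
```

View pics/m8.png

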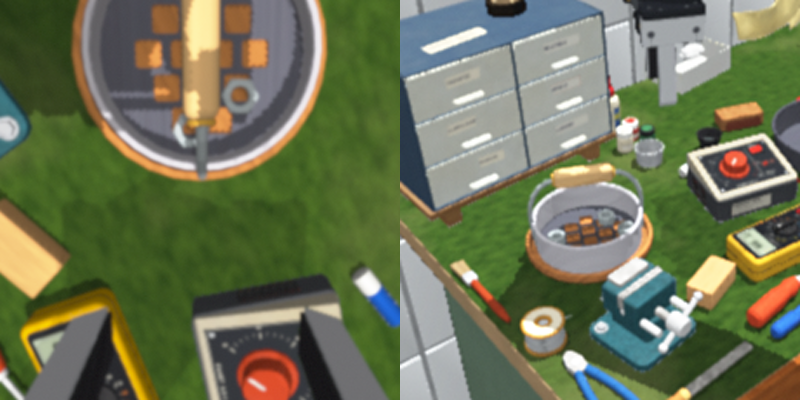

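The sieve stands flat and centred in its dish, its rim about 1 mm from where it first stood. Large nuts show in the wrist crop at (240,95) and (185,128), and in the scene crop at (605,216) and (556,236). The bystanders in view have not moved.

```bash
python3 -c "
from rig import r
print(r.close_job())"
```

```text
the job is handed in; nothing more can be done
None
```

I handed the job in at about 21 s: all five small nuts are in the pan and the sieve is back flat in its dish with the large nuts in it, though the last pictures did not show all three at once.

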